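Charge a milling jar with grinding balls from their tray, with the scoop

TASK

Charge the steel milling jar for the next run: take the aluminium scoop by its handle, scoop the five white grinding balls up off the tray's floor and tip every one of them into the jar, without fingering the balls. Let them roll in from close above the rim so that they do not chip, keep the jar standing where it is, leave the other things alone, and lay the scoop flat on the worktop again when you have finished.

Things in the scene. Friction and masses are not known exactly. Their poses are not given: they have to be found in the camera images.
- scoop: Loose aluminium flat-bottomed scoop, 210 mm long, 150 g, lying flat. Origin: underside of the bowl's floor, mid-bowl; x out of the open mouth, z up. Bowl x -45 to +45 mm, 76 wide outside, 71 inside, floor 2.5 thick, thin at the lip; sides 40 high at the rear wall, 36 at x = -10, 6 at their front end x = +24; lip corners cut 19 x 19. See scoop_grip for the handle.
- scoop_grip (a point): Middle of the scoop's handle, on its centre line: (-112, 0, 59.5) mm from the scoop's origin, same axes. The handle is a straight flat-sided bar 22 mm wide (along y), 20 mm thick, 108 mm long, that rises by 16 degrees to the rear, from (-60, 0, 45) to (-164, 0, 74) mm.
- scoop_lip (a point): Middle of the scoop's front lip, underside: (45, 0, 0) mm from the scoop's origin.
- tray: Open steel tray, does not slide: inside 230 mm long (x -115 to +115) and 94 wide (y), walls and floor 4 mm. Origin: underside of its middle, z up. Near (-x) wall 30 high, side walls rising to 50 at the far (+x) end, whose inside corners are cut off 30 x 30 so that it narrows to a nose 34 wide. The balls lie in the +x half; a wire loop stands out 13 mm at -x.
- ball_1: Loose white ceramic grinding ball, 25 mm diameter, 31 g; origin at its centre. One of five alike.
- ball_2: Loose white ceramic grinding ball, 25 mm diameter, 31 g; origin at its centre. One of five alike.
- ball_3: Loose white ceramic grinding ball, 25 mm diameter, 31 g; origin at its centre. One of five alike.
- ball_4: Loose white ceramic grinding ball, 25 mm diameter, 31 g; origin at its centre. One of five alike.
- ball_5: Loose white ceramic grinding ball, 25 mm diameter, 31 g; origin at its centre. One of five alike.
- jar: Loose, heavy (2 kg) round steel milling jar, open on top: 131 mm across, bore 112 mm, 74 mm high, floor 10 mm thick. Origin: centre of its underside, z up.
- jar_mouth (a point): Centre of the jar's mouth, at rim height, 74 mm above its underside.
- jar_lid: Bystander: the jar's round steel lid with a knob, 131 mm across, 38 mm high, lying on the worktop. Origin: centre of its underside.
- beaker_small: Bystander: empty small glass beaker, 52 mm across, 58 mm high. Origin: centre of its underside.
- screw_cap: Bystander: black screw cap, 56 mm across, 19 mm high. Origin: centre of its underside.

How it is judged:
On the way:
1. at least one ball lies in the scoop's bowl, the scoop lifted clear of the tray (its floor more than 60 mm above the worktop) (height (world z) of scoop above 0.06 m and ((x of ball_1 in the frame of scoop between -0.05 and 0.045 m and y of ball_1 in the frame of scoop between -0.04 and 0.04 m and z of ball_1 in the frame of scoop between 0 and 0.06 m) or (x of ball_2 in the frame of scoop between -0.05 and 0.045 m and y of ball_2 in the frame of scoop between -0.04 and 0.04 m and z of ball_2 in the frame of scoop between 0 and 0.06 m) or (x of ball_3 in the frame of scoop between -0.05 and 0.045 m and y of ball_3 in the frame of scoop between -0.04 and 0.04 m and z of ball_3 in the frame of scoop between 0 and 0.06 m) or (x of ball_4 in the frame of scoop between -0.05 and 0.045 m and y of ball_4 in the frame of scoop between -0.04 and 0.04 m and z of ball_4 in the frame of scoop between 0 and 0.06 m) or (x of ball_5 in the frame of scoop between -0.05 and 0.045 m and y of ball_5 in the frame of scoop between -0.04 and 0.04 m and z of ball_5 in the frame of scoop between 0 and 0.06 m))), for 0.3 s.
At the end, for the whole second after the job is handed in: All five balls at rest in the jar (within 52 mm of its axis, less than 60 mm above its underside); jar upright (0.08 rad), within 40 mm of its start; scoop released, at rest on its flat floor (0.12 rad) on the worktop or in the empty tray (floor below 12 mm) (horizontal distance between each of ball_1, ball_2, ball_3, ball_4, ball_5 and jar below 0.052 m and z of ball_1 in the frame of jar between 0 and 0.06 m and linear speed of each of ball_1, ball_2, ball_3, ball_4, ball_5 below 0.05 m/s and z of ball_2 in the frame of jar between 0 and 0.06 m and z of ball_3 in the frame of jar between 0 and 0.06 m and z of ball_4 in the frame of jar between 0 and 0.06 m and z of ball_5 in the frame of jar between 0 and 0.06 m and angle between jar's own z axis and vertical below 0.08 rad and distance of jar from where it was at the start of the episode below 0.04 m and angle between scoop's own z axis and vertical below 0.12 rad and height (world z) of scoop between -0.01 and 0.012 m and linear speed of scoop below 0.03 m/s); the robot touches nothing.
It fails at once if the fingers touch a ball (contact force between the fingers and ball_1 above 0.5 N or contact force between the fingers and ball_2 above 0.5 N or contact force between the fingers and ball_3 above 0.5 N or contact force between the fingers and ball_4 above 0.5 N or contact force between the fingers and ball_5 above 0.5 N).
It fails at once if a ball moves faster than 2 m/s (as after a fall of 200 mm) (linear speed of any of ball_1, ball_2, ball_3, ball_4, ball_5 above 2 m/s).
It fails at once if the jar is tipped by more than 0.2 rad (angle between jar's own z axis and vertical above 0.2 rad).
It fails at once if the lid, beaker or cap is pushed more than 25 mm from its place (distance of any of jar_lid, beaker_small, screw_cap from where it was at the start of the episode above 0.025 m).
It also fails if it takes over 64 s, if anything falls off the work surface, if the arm or the gripper's body presses on something with over 40 N, if the wrist force passes 120 N, or if a joint passes its speed limit or range.

ROBOT

A 6-joint arm with a two-finger parallel gripper is mounted at the origin on a cart in front of the work surface, level with it; the furniture and walls round the work are solid. World frame = base frame: x ahead of the robot, y to its left, z up, the work surface at z = 0. Lengths are in m, angles in rad, forces in N, time in s.
With the tool pointing down it reaches from about 0.275 to 0.75 m from the base axis. Payload 10.2 kg.
Tool frame: the origin (TCP) lies on the centre line of the jaws, within the pads' length; the fingertips stand 22 mm ahead of it and the grasp point (between the pads) lies 3 mm ahead of it; z points along the fingers, y is the direction in which the jaws open and shut (so a half turn about z gives the same grasp; the last joint's range is limited). The gripper opens to 85 mm and grips with 20 to 120 N. Pads are 22 mm wide; open, the fingers measure 114 mm over their backs; the gripper's body (76 mm by 85 mm) begins 54 mm behind the grasp point. The pads swing forward as they close: fully open they stand 13 mm farther back than shut.
Start: joints at [-1.448, 0.313, 1.498, -0, 1.331, -0.223], TCP at [0.178, -0.494, 0.228] pointing down, gripper open.
Joint ranges: [-2.94, 2.94], [-0.97, 2.17], [0.19, 2.56], [-1.23, 4.37], [0.02, 3.11], [-2.88, 2.88]. Speed limits (rad/s): [2.39, 2.39, 3.01, 3.14, 3.14, 3.14].

INTERFACE

Orientations are given as [roll, pitch, yaw] about the fixed x, y, z axes, in that order (R = Rz(yaw) Ry(pitch) Rx(roll)).
In Python, from station import monitor, cams, workorder gives the robot as it stands.
- The arm moves only by the tool move_arm, never from a script. Its argument "motion" is a list of rows, each an object with "offset": the shift along the tool's x, y, z scaled (see below), a list of three; "angular": the turn, a rotation vector about the tool's x, y, z scaled (see below), a list of three. In form: [{"offset": [tx, ty, tz], "angular": [rx, ry, rz]}, ...]. A call has 1 to 12 rows; each row shifts and turns the commanded pose from where the row before left it, along the tool's axes as they then stand; what a row does not reach is not made up. The controller multiplies each number of a shift by 4 cm and each number of a turn by pi/2 rad. A row lasts 1/10 s, in which the tool goes at most 50 mm and 8.59 degrees, less where a joint would pass 70% of its speed; a pose out of reach is approached as far as the arm can. A call with a number of a shift or a turn outside -1 to 1 is refused whole. A call with a gripper value outside its range is refused whole. "fingers" is the closure, from 0 (fully open) to 1 (shut), set as the call begins (left out, the last holds). The fingers move at their own pace and stop on an object; "force" is the grip in N (left out, the last holds). Time passes only in rows, so rows that do not move let the fingers close. It gives the time, the measured TCP pose, the force and the opening at its end, in the units of the state.
- monitor.get_obs(): the state, without advancing time (a new reading comes with each control period).
- cams.grab_frame(name): name is "side" or "top" or "wrist"; returns a dict with "image" (420x560x3 uint8, red, green, blue), "intrinsics" (3x3 intrinsics, pixels), "R" (3x3) and "t" (3): a world point X has camera coordinates R X + t. Camera axes: x right, y down, z forward; pixel columns grow to the right and rows downward; lengths in m; the calibration is good to about 2 mm. A picture is of the moment at which its call begins. There is no depth.
- workorder.finish_job(): hands the job in, once; it reports no verdict.
Trained networks look in a picture, given as the dict that the camera call returned (one of the last four; its "shot" number tells which), for a name from the list of things; names that differ only in an ending like _2 or _b are one class to them, and where a whole thing is asked for, a point or a joint stands for the part that bears it (a point fixed in the world has none). Each returns a list of dicts, best first, with "conf" (0 to 1); they miss things now and then, are a little off and sometimes report something else, mostly with a low value. They report only what shows in the picture. A call takes as long as a camera call.
- cams.search_frame(target, picture): "centre" ([x, y, z] in m, in world coordinates, good to about 4 mm: the middle of the surface that is visible of it).
The state is a dict: "time_s": time; "joint_pos": joint angles; "joint_velocities": joint speeds; "joint_torque": joint torques, N m; "ee_pos": TCP position; "orientation": TCP orientation; "ft_force": force on the tool from outside, world axes, zero at the start; "torque": the same for the moment, N m; "width": finger opening in m.
Only numpy, scipy, OpenCV 4.12 (cv2) and the standard library are available. Lean on these libraries where they do the work, as an engineer would, in place of code of your own. Each camera call takes 0.05 s, during which the arm holds its last target. There are 200 camera calls.

## Working session

There is one attempt and no reset: what is moved stays moved. The work goes in short steps, Python scripts to look and compute and a tool call to move; the robot and the scene stay as the last step left them, time stands still between calls to the robot, and variables do not carry over. Pictures are saved under pics/ and viewed, about 8 in all and at most 12, crops included, and the job is handed in when it is done.

Besides the shell and the picture viewer there is one more tool, called after "Request:" in YAML: its name, and indented under it one key for each argument. move_arm: Moves the arm, as the interface text tells. Its arguments: {"type":"object","properties":{"motion":{"type":"array"},"fingers":{"type":"number"},"force":{"type":"number"}},"required":["motion"]}

```bash
ls; mkdir -p pics; python3 - <<'E'
from station import monitor,cams
import cv2,numpy as np
o=monitor.get_obs();print(o['time_s'],o['ee_pos'],o['orientation'],o['width'])
for n in('top','side'):
    f=cams.grab_frame(n);cv2.imwrite(f'pics/{n}0.png',f['image'][:,:,::-1])
    np.savez(f'pics/{n}0.npz',K=f['intrinsics'],R=f['R'],t=f['t'])
    print(n, -f['R'].T@f['t'])
    for k in('scoop','scoop_grip','scoop_lip','tray','ball_1','jar','jar_mouth','jar_lid','beaker_small','screw_cap'):
        r=cams.search_frame(k,f);print(k,[(np.round(d['centre'],3).tolist(),round(d['conf'],2)) for d in r[:6]])
E
```

```text
pics
0.0 [ 0.17789327 -0.49367156  0.22743051] [-3.14036298e+00 -2.80371579e-04  3.45799784e-01] 0.08487521040048494
top [ 0.3042265  -0.34341072  0.97917089]
scoop [([0.339, -0.248, 0.002], 0.6), ([0.611, -0.103, 0.031], 0.36)]
scoop_grip [([0.335, -0.251, 0.001], 0.84)]
scoop_lip [([0.63, -0.247, 0.024], 0.21)]
tray [([0.538, -0.256, 0.0], 0.64)]
ball_1 [([0.603, -0.275, 0.026], 0.69), ([0.628, -0.246, 0.027], 0.61)]
jar [([0.496, -0.403, 0.005], 0.64)]
jar_mouth [([0.494, -0.405, 0.01], 0.65)]
jar_lid [([0.427, -0.609, 0.019], 0.77), ([0.331, -0.252, 0.002], 0.18)]
beaker_small [([0.612, -0.104, 0.032], 0.73)]
screw_cap [([0.353, -0.51, 0.006], 0.75)]
side [-0.03961521 -1.08242705  0.54029713]
scoop [([0.314, -0.282, 0.033], 0.65)]
scoop_grip []
scoop_lip [([0.316, -0.281, 0.03], 0.69)]
tray [([0.535, -0.222, 0.025], 0.58)]
ball_1 [([0.563, -0.251, 0.023], 0.62), ([0.598, -0.248, 0.022], 0.62), ([0.63, -0.249, 0.022], 0.42)]
jar [([0.478, -0.423, 0.048], 0.72)]
jar_mouth [([0.482, -0.425, 0.051], 0.88)]
jar_lid [([0.402, -0.61, 0.011], 0.55)]
beaker_small [([0.594, -0.118, 0.042], 0.77)]
screw_cap [([0.358, -0.505, 0.011], 0.89)]
```

View pics/top0.png

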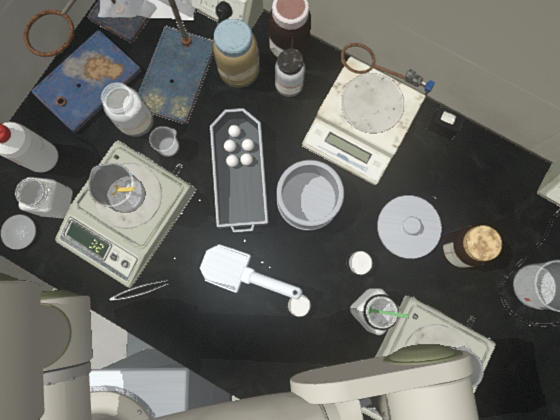

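View pics/side0.png

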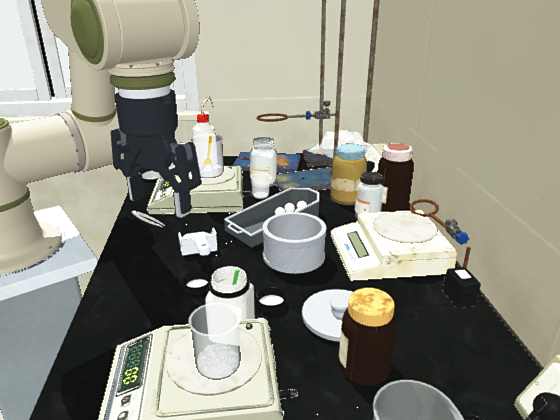

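```bash
python3 - <<'E'
import cv2,numpy as np
im=cv2.imread('pics/top0.png')
c=np.zeros((560,800,3),np.uint8)
a=cv2.resize(im[100:240,200:280],None,fx=4,fy=4,interpolation=cv2.INTER_CUBIC);c[:560,:320]=a
b=cv2.resize(im[235:310,190:310],None,fx=4,fy=4,interpolation=cv2.INTER_CUBIC);c[:300,320:800]=b
d=cv2.resize(im[150:240,270:350],None,fx=2.8,fy=2.8,interpolation=cv2.INTER_CUBIC);c[305:305+d.shape[0],400:400+d.shape[1]]=d
cv2.imwrite('pics/crop0.png',c)
E
```

```text
(no output)
```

View pics/crop0.png

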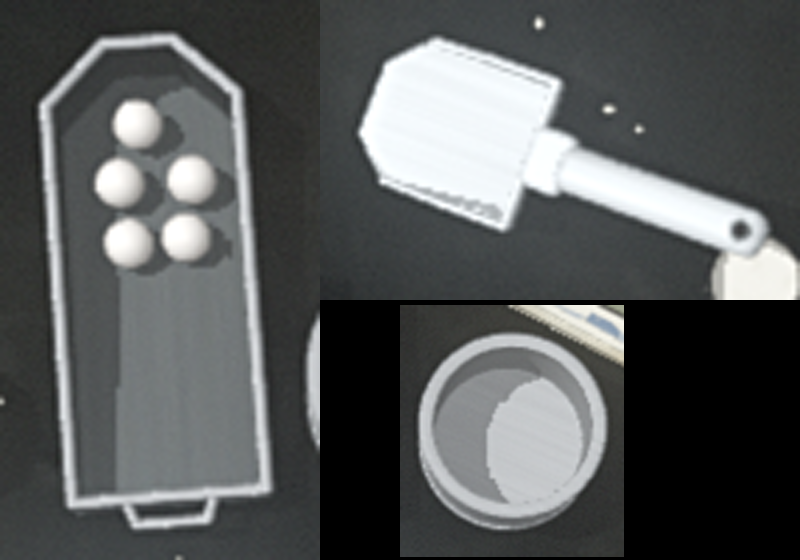

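```bash
cat > h.py <<'E'
import numpy as np
from scipy.spatial.transform import Rotation as Ro
from scipy.optimize import least_squares
def proj(c,X):
    p=(np.asarray(X)@c['R'].T+c['t'])@c['K'].T; return p[:,:2]/p[:,2:]
def bp(c,uv,z):
    d=c['R'].T@np.linalg.inv(c['K'])@np.array([uv[0],uv[1],1.]);o=-c['R'].T@c['t'];return o+d*(z-o[2])/d[2]
def place(p,P,z0=0):
    P=np.asarray(P)/1000;c,s=np.cos(p[2]),np.sin(p[2])
    return np.c_[p[0]+c*P[:,0]-s*P[:,1],p[1]+s*P[:,0]+c*P[:,1],P[:,2]+z0]
def fit(c,P,uv,p0):
    r=least_squares(lambda p:(proj(c,place(p,P))-uv).ravel(),p0);return r.x,np.abs(r.fun).max()
def rows(target_p,target_R,n,P=None,R=None):
    """rows from current commanded pose to target: printed in tool axes and units"""
    from station import monitor
    if P is None:
        o=monitor.get_obs();P=np.array(o['ee_pos']);R=Ro.from_euler('xyz',o['orientation'])
    rv=(R.inv()*target_R).as_rotvec();st=Ro.from_rotvec(rv/n);d=(np.asarray(target_p)-P)/n
    print('n',n,'ang/row',np.round(rv/n/(np.pi/2),4),'deg/row',round(np.degrees(np.linalg.norm(rv/n)),2),'mm/row',round(np.linalg.norm(d)*1e3,1))
    for k in range(n):
        print(k+1,np.round(R.inv().apply(d)/.04,3)); R=R*st
E
python3 - <<'E'
from h import *
c=np.load('pics/top0.npz')
T=np.array([(68,506),(271,490),(41,103),(101,40),(176,36),(243,90)])/4+[200,100]
PT=[(-119,51,30),(-119,-51,30),(86,51,47),(119,18.5,50),(119,-18.5,50),(86,-51,47)]
p,e=fit(c,PT,T,[.54,-.25,0]);print('tray',p,np.degrees(p[2]),e)
S=(np.array([(562,80),(510,230),(386,68),(360,132),(437,40),(380,180),(765,240)])-[320,0])/4+[190,235]
PS=[(-45,-38,40),(-45,38,40),(45,-19,1),(45,19,1),(26,-38,2),(26,38,5),(-164,0,78)]
s,e=fit(c,PS,S,[.33,-.25,1.3]);print('scoop',s,np.degrees(s[2]),e, proj(c,place(s,PS))-S)
print('grip',place(s,[(-112,0,59.5)]))
J=(np.array([513,431])-[400,305])/2.8+[270,150]; print('jar',bp(c,J,.074))
B=np.array([(138,124),(120,182),(192,179),(129,243),(186,238)])/4+[200,100]
for b in B:
    X=bp(c,b,.0165);d=X[:2]-p[:2];print('ball in tray',d@[np.cos(p[2]),np.sin(p[2])],d@[-np.sin(p[2]),np.cos(p[2])])
g=place(s,[(-112,0,59.5)])[0];g[2]+=.003
rows(g+[0,0,.08],Ro.from_euler('xyz',[np.pi,0,s[2]]),10)
E
```

```text
tray [ 0.55190608 -0.2605958   0.07290626] 4.177221036166638 0.6859541769080408
scoop [ 0.34941584 -0.23094147  1.22451544] 70.1595667384407 1.1623036758258536 [[-0.28935309  0.51579277]
 [-0.87981509 -0.06694506]
 [ 0.53423142 -1.16230368]
 [ 0.26703817  0.39671618]
 [-0.30373813  0.1948563 ]
 [ 0.27527388  0.39406464]
 [ 0.41085749 -0.27148836]]
grip [[ 0.31140283 -0.33629332  0.0595    ]]
jar [ 0.48464438 -0.40436599  0.074     ]
ball in tray 0.08337576578618959 0.00532540998445728
ball in tray 0.05218727432602169 0.016629737245748805
ball in tray 0.05107357829024098 -0.021249914964957116
ball in tray 0.018701112870182317 0.013822376720334534
ball in tray 0.01921790675508929 -0.016078222421435674
n 10 ang/row [-0.     -0.     -0.0559] deg/row 5.03 mm/row 22.4
1 [ 0.448 -0.258  0.214]
2 [ 0.468 -0.217  0.214]
3 [ 0.486 -0.175  0.214]
4 [ 0.499 -0.132  0.214]
5 [ 0.509 -0.088  0.214]
6 [ 0.515 -0.043  0.214]
7 [0.516 0.002 0.214]
8 [0.514 0.048 0.214]
9 [0.508 0.093 0.214]
10 [0.498 0.137 0.214]
```

Request:
move_arm:
  motion:
    - {"offset":[0.448,-0.258,0.214],"angular":[0,0,-0.056]}
    - {"offset":[0.468,-0.217,0.214],"angular":[0,0,-0.056]}
    - {"offset":[0.486,-0.175,0.214],"angular":[0,0,-0.056]}
    - {"offset":[0.5,-0.132,0.214],"angular":[0,0,-0.056]}
    - {"offset":[0.51,-0.088,0.214],"angular":[0,0,-0.056]}
    - {"offset":[0.515,-0.043,0.214],"angular":[0,0,-0.056]}
    - {"offset":[0.516,0.002,0.214],"angular":[0,0,-0.056]}
    - {"offset":[0.514,0.048,0.214],"angular":[0,0,-0.056]}
    - {"offset":[0.508,0.093,0.214],"angular":[0,0,-0.056]}
    - {"offset":[0.498,0.137,0.214],"angular":[0,0,-0.056]}
    - {"offset":[0,0,0],"angular":[0,0,0]}
    - {"offset":[0,0,0],"angular":[0,0,0]}
  fingers: 0
  force: 110

```text
time_s: 2.3
ee_pos: [0.3114, -0.3365, 0.1426]
orientation: [3.141, 0.0, 1.224]
ft_force: [0.5, -0.3, -0.5]
width: 0.0856
```

```bash
python3 - <<'E'
from h import *
from station import monitor,cams
import cv2
f=cams.grab_frame('wrist');c={'K':f['intrinsics'],'R':f['R'],'t':f['t']}
np.savez('pics/w1.npz',**c)
im=f['image'][:,:,::-1].copy()
s=[.34942,-.23094,1.2245]
for z in [None]:
  P=[(-164,0,84),(-164,11,84),(-164,-11,84),(-60,11,55),(-60,-11,55),(-45,-38,40),(-45,38,40),(24,38,6),(24,-38,6),(45,-19,0),(45,19,0)]
  for q in proj(c,place(s,P)):
    cv2.circle(im,tuple(int(v) for v in q),3,(0,0,255),1)
cv2.imwrite('pics/w1.png',im)
g=place(s,[(-112,0,62.5)])[0]
rows(g,Ro.from_euler('xyz',[np.pi,0,s[2]]),3)
E
```

```text
n 3 ang/row [ 0.0001  0.0002 -0.0002] deg/row 0.02 mm/row 26.8
1 [ 0.006 -0.001  0.669]
2 [ 0.006 -0.001  0.669]
3 [ 0.006 -0.001  0.669]
```

View pics/w1.png

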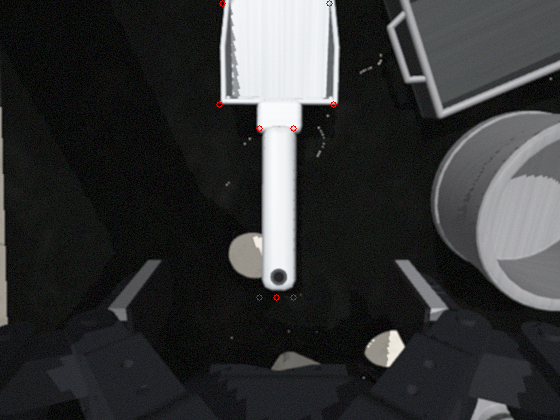

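Request:
move_arm:
  motion:
    - {"offset":[0,0,0.5],"angular":[0,0,0]}
    - {"offset":[0,0,0.5],"angular":[0,0,0]}
    - {"offset":[0,0,0.5],"angular":[0,0,0]}
    - {"offset":[0,0,0.5],"angular":[0,0,0]}
    - {"offset":[0,0,0],"angular":[0,0,0]}
    - {"offset":[0,0,0],"angular":[0,0,0]}

```text
time_s: 2.95
ee_pos: [0.3112, -0.337, 0.0631]
orientation: [3.141, 0.0, 1.224]
ft_force: [0.4, 0.0, -0.0]
width: 0.0856
```

Request:
move_arm:
  motion:
    - {"offset":[0,0,0],"angular":[0,0,0]}
    - {"offset":[0,0,0],"angular":[0,0,0]}
    - {"offset":[0,0,0],"angular":[0,0,0]}
    - {"offset":[0,0,0],"angular":[0,0,0]}
    - {"offset":[0,0,0],"angular":[0,0,0]}
    - {"offset":[0,0,0],"angular":[0,0,0]}
    - {"offset":[0,0,0],"angular":[0,0,0]}
    - {"offset":[0,0,0],"angular":[0,0,0]}
  fingers: 1
  force: 110

```text
time_s: 3.75
ee_pos: [0.3115, -0.3366, 0.0626]
orientation: [3.141, 0.001, 1.225]
ft_force: [0.2, -2.3, 3.1]
width: 0.0173
```

Request:
move_arm:
  motion:
    - {"offset":[0,0,0],"angular":[0,0,0]}
    - {"offset":[0,0,0],"angular":[0,0,0]}
    - {"offset":[0,0,-0.25],"angular":[0,0,0]}
    - {"offset":[0,0,-0.5],"angular":[0,0,0]}
    - {"offset":[0,0,-0.5],"angular":[0,0,0]}
    - {"offset":[0,0,-0.5],"angular":[0,0,0]}
    - {"offset":[0,0,-0.25],"angular":[0,0,0]}
    - {"offset":[0,0,0],"angular":[0,0,0]}
    - {"offset":[0,0,0],"angular":[0,0,0]}

```text
time_s: 4.65
ee_pos: [0.3112, -0.3357, 0.1417]
orientation: [-3.141, -0.001, 1.226]
ft_force: [0.1, -0.6, -2.0]
width: 0.0171
```

```bash
python3 - <<'E'
from h import *
from station import monitor,cams
import cv2
o=monitor.get_obs();tcp=np.array(o['ee_pos']);R=Ro.from_euler('xyz',o['orientation']);print(tcp,o['width'],o['ft_force'],o['torque'])
# scoop in tool frame assuming as at grasp
P=np.array([(-164,11,84),(-164,-11,84),(-60,11,55),(-60,-11,55),(-45,-38,40),(-45,38,40),(24,38,6),(24,-38,6),(45,-19,0),(45,19,0)])
W=place([.34942,-.23094,1.2245],P); W[:,2]+=tcp[2]-.0626
out=[]
for n in('wrist','side'):
    f=cams.grab_frame(n);c={'K':f['intrinsics'],'R':f['R'],'t':f['t']};im=f['image'][:,:,::-1].copy()
    if n=='side': sc,org=4,(130,190); im=cv2.resize(im[190:290,130:230],None,fx=4,fy=4)
    else: sc,org=1,(130,0);im=im[:400,130:430].copy()
    for q in proj(c,W): cv2.circle(im,(int((q[0]-org[0])*sc),int((q[1]-org[1])*sc)),3,(0,0,255),1)
    out.append(im)
cv2.imwrite('pics/w2.png',np.hstack(out))
E
```

```text
[ 0.31121246 -0.33567642  0.14168458] 0.01713835211370739 [ 0.11446526 -0.57258026 -1.99024442] [-0.12886731  0.03064947 -0.03237662]
```

View pics/w2.png

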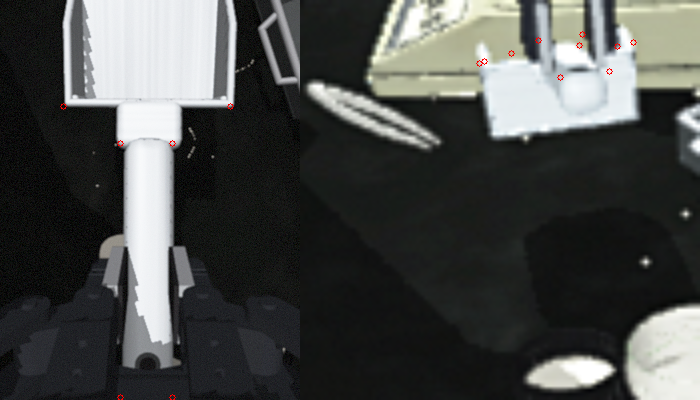

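```bash
cat >> h.py <<'E'
TR=[.5519,-.2606,.0729]
def tcp_for(scoop_xy_in_tray,scoop_z,pitch=0,pivot=(-112,0,62.6)):
    """TCP pose for level-held scoop; origin at given tray xy (mm), height scoop_z (m) """
    o=place(TR,[[*scoop_xy_in_tray,0]])[0]; 
    R=Ro.from_euler('z',TR[2])*Ro.from_euler('y',pitch)
    o[2]=scoop_z
    return o+R.apply(np.array(pivot)/1000), R*Ro.from_euler('x',np.pi)
E
python3 - <<'E'
from h import *
p,R=tcp_for((-62,0),.09);print(p)
rows(p,R,10)
E
```

```text
[ 0.37836215 -0.27327337  0.1526    ]
n 10 ang/row [-0.0001 -0.      0.0734] deg/row 6.6 mm/row 9.2
1 [ 0.204  0.105 -0.028]
2 [ 0.214  0.081 -0.028]
3 [ 0.222  0.056 -0.028]
4 [ 0.227  0.03  -0.028]
5 [ 0.229  0.004 -0.028]
6 [ 0.228 -0.023 -0.028]
7 [ 0.224 -0.049 -0.028]
8 [ 0.217 -0.074 -0.028]
9 [ 0.207 -0.099 -0.028]
10 [ 0.194 -0.122 -0.028]
```

Request:
move_arm:
  motion:
    - {"offset":[0.204,0.105,-0.028],"angular":[0,0,0.0734]}
    - {"offset":[0.214,0.08,-0.028],"angular":[0,0,0.0734]}
    - {"offset":[0.222,0.056,-0.028],"angular":[0,0,0.0734]}
    - {"offset":[0.227,0.03,-0.028],"angular":[0,0,0.0734]}
    - {"offset":[0.229,0.004,-0.028],"angular":[0,0,0.0734]}
    - {"offset":[0.228,-0.023,-0.028],"angular":[0,0,0.0734]}
    - {"offset":[0.224,-0.049,-0.028],"angular":[0,0,0.0734]}
    - {"offset":[0.217,-0.074,-0.028],"angular":[0,0,0.0734]}
    - {"offset":[0.207,-0.1,-0.028],"angular":[0,0,0.0734]}
    - {"offset":[0.194,-0.122,-0.028],"angular":[0,0,0.0734]}
    - {"offset":[0,0,0],"angular":[0,0,0]}
    - {"offset":[0,0,0],"angular":[0,0,0]}

```text
time_s: 5.95
ee_pos: [0.3782, -0.2736, 0.153]
orientation: [-3.141, 0.001, 0.076]
ft_force: [0.0, 0.0, -1.2]
width: 0.0171
```

```bash
python3 - <<'E'
from h import *
from station import monitor,cams
import cv2
o=monitor.get_obs();print(o['joint_pos'])
p,R=tcp_for((-62,0),.0045)
rows(p,R,6)
# overlay: tray model and scoop model at current pose
tcp=np.array(o['ee_pos']);Rt=Ro.from_euler('xyz',o['orientation'])*Ro.from_euler('x',-np.pi)
P=np.array([(-60,11,55),(-60,-11,55),(-45,-38,40),(-45,38,40),(24,38,6),(24,-38,6),(45,-19,0),(45,19,0)])/1000-[-.112,0,.0626]
W=tcp+Rt.apply(P)
PT=place(TR,[(-119,51,30),(-119,-51,30),(86,51,47),(119,18.5,50),(119,-18.5,50),(86,-51,47)])
o=[]
for n in('top','wrist'):
    f=cams.grab_frame(n);c={'K':f['intrinsics'],'R':f['R'],'t':f['t']};im=f['image'][:,:,::-1].copy()
    if n=='top': sc,org=3,(200,100); im=cv2.resize(im[100:260,200:280],None,fx=3,fy=3)
    else: sc,org=1,(0,0)
    for q in proj(c,W): cv2.circle(im,(int((q[0]-org[0])*sc),int((q[1]-org[1])*sc)),3,(0,0,255),1)
    for q in proj(c,PT): cv2.circle(im,(int((q[0]-org[0])*sc),int((q[1]-org[1])*sc)),3,(0,255,0),1)
    o.append(im)
h=np.zeros((480,800,3),np.uint8);h[:480,:240]=o[0];h[:420,240:]=o[1];cv2.imwrite('pics/w3.png',h)
E
```

```text
[-8.77993863e-01  2.64621771e-01  1.77180654e+00 -9.05796915e-05
  1.10654914e+00  6.16969793e-01]
n 6 ang/row [-0.0001  0.0001  0.0003] deg/row 0.03 mm/row 14.3
1 [ 0.001 -0.001  0.358]
2 [ 0.001 -0.001  0.358]
3 [ 0.001 -0.001  0.358]
4 [ 0.001 -0.001  0.358]
5 [ 0.001 -0.001  0.358]
6 [ 0.001 -0.001  0.358]
```

View pics/w3.png

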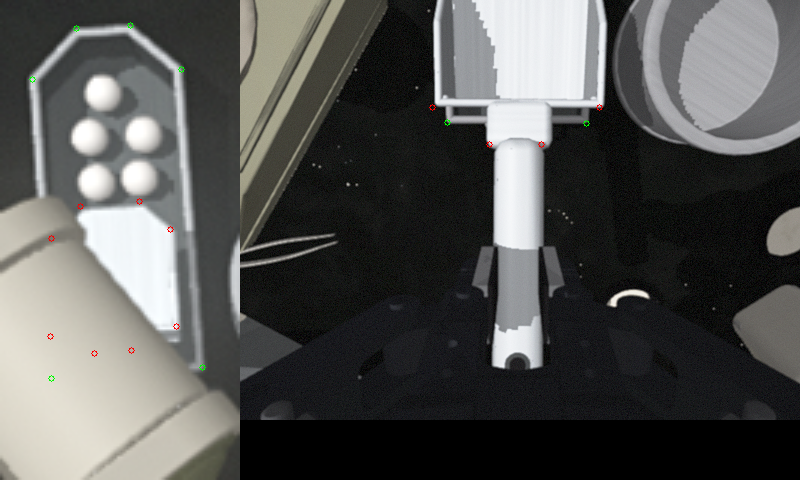

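Request:
move_arm:
  motion:
    - {"offset":[0,-0.03,0.2],"angular":[0,0,0]}
    - {"offset":[0,-0.03,0.36],"angular":[0,0,0]}
    - {"offset":[0,0,0.4],"angular":[0,0,0]}
    - {"offset":[0,0,0.4],"angular":[0,0,0]}
    - {"offset":[0,0,0.4],"angular":[0,0,0]}
    - {"offset":[0,0,0.25],"angular":[0,0,0]}
    - {"offset":[0,0,0.08],"angular":[0,0,0]}
    - {"offset":[0,0,0],"angular":[0,0,0]}
    - {"offset":[0,0,0],"angular":[0,0,0]}
    - {"offset":[0,0,0],"angular":[0,0,0]}

```text
time_s: 7.05
ee_pos: [0.3786, -0.2716, 0.0705]
orientation: [3.141, -0.001, 0.073]
ft_force: [-0.0, 0.0, -1.3]
width: 0.017
```

Request:
move_arm:
  motion:
    - {"offset":[0,0,0.03],"angular":[0,0,0]}
    - {"offset":[0,0,0.02],"angular":[0,0,0]}
    - {"offset":[0,0,0],"angular":[0,0,0]}
    - {"offset":[0,0,0],"angular":[0,0,0]}

```text
time_s: 7.45
ee_pos: [0.3784, -0.2715, 0.0681]
orientation: [3.141, -0.0, 0.072]
ft_force: [-0.1, -0.6, -1.2]
width: 0.0172
```

Request:
move_arm:
  motion:
    - {"offset":[0,0,0.02],"angular":[0,0,0]}
    - {"offset":[0,0,0.02],"angular":[0,0,0]}
    - {"offset":[0,0,0],"angular":[0,0,0]}
    - {"offset":[0,0,0],"angular":[0,0,0]}

```text
time_s: 7.85
ee_pos: [0.3782, -0.2715, 0.0666]
orientation: [3.141, 0.0, 0.073]
ft_force: [-5.8, 0.1, 5.8]
width: 0.0171
```

Request:
move_arm:
  motion:
    - {"offset":[0.1,0,0],"angular":[0,0,0]}
    - {"offset":[0.2,0,0],"angular":[0,0,0]}
    - {"offset":[0.25,0,0],"angular":[0,0,0]}
    - {"offset":[0.25,0,0],"angular":[0,0,0]}
    - {"offset":[0.25,0,0],"angular":[0,0,0]}
    - {"offset":[0.25,0,0],"angular":[0,0,0]}
    - {"offset":[0.25,0,0],"angular":[0,0,0]}
    - {"offset":[0.25,0,0],"angular":[0,0,0]}
    - {"offset":[0.25,0,0],"angular":[0,0,0]}
    - {"offset":[0.25,0,0],"angular":[0,0,0]}
    - {"offset":[0.2,0,0],"angular":[0,0,0]}
    - {"offset":[0.15,0,0],"angular":[0,0,0]}

```text
time_s: 9.05
ee_pos: [0.4838, -0.2639, 0.067]
orientation: [3.142, 0.002, 0.073]
ft_force: [-14.3, -1.6, 15.3]
width: 0.0167
```

```bash
python3 - <<'E'
from h import *
from station import monitor,cams
import cv2
o=monitor.get_obs();print(o['ee_pos'],o['ft_force'],o['orientation'])
p=np.array(o['ee_pos'])-np.array([*TR[:2],0]);print('lip in tray',157+1e3*(p[0]*np.cos(TR[2])+p[1]*np.sin(TR[2])))
f=cams.grab_frame('top');f2=cams.grab_frame('wrist')
im=cv2.resize(f['image'][90:240,190:290,::-1],None,fx=3.2,fy=3.2)
h=np.zeros((480,800,3),np.uint8);h[:,:320]=im;h[:360,320:]=cv2.resize(f2['image'][:,:,::-1],(480,360));cv2.imwrite('pics/w4.png',h)
E
```

```text
[ 0.48376077 -0.2638587   0.06695496] [-14.28415737  -1.61975614  15.30641123] [3.14150289e+00 2.31375297e-03 7.32161435e-02]
lip in tray 88.80440478981562
```

View pics/w4.png

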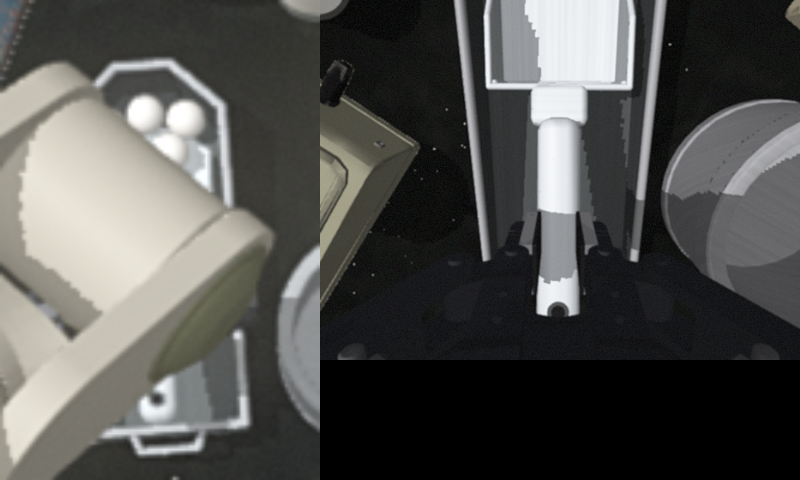

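Request:
move_arm:
  motion:
    - {"offset":[0.06,0,-0.01],"angular":[0,0,0]}
    - {"offset":[0.06,0,0],"angular":[0,0,0]}
    - {"offset":[0.06,0,0],"angular":[0,0,0]}
    - {"offset":[0.06,0,0],"angular":[0,0,0]}
    - {"offset":[0.06,0,0],"angular":[0,0,0]}
    - {"offset":[0.06,0,0],"angular":[0,0,0]}
    - {"offset":[0.06,0,0],"angular":[0,0,0]}

```text
time_s: 9.85
ee_pos: [0.5003, -0.2627, 0.0672]
orientation: [-3.142, 0.002, 0.073]
ft_force: [-8.8, -0.4, 8.5]
width: 0.0172
```

Request:
move_arm:
  motion:
    - {"offset":[0.04,0,0],"angular":[0,0,0]}
    - {"offset":[0.04,0,0],"angular":[0,0,0]}
    - {"offset":[0.04,0,0],"angular":[0,0,0]}
    - {"offset":[0,0,0],"angular":[0,0,0]}

```text
time_s: 10.25
ee_pos: [0.5053, -0.2623, 0.0672]
orientation: [3.141, 0.001, 0.073]
ft_force: [-7.4, -0.6, 8.5]
width: 0.0169
```

Request:
move_arm:
  motion:
    - {"offset":[0.03,0,0],"angular":[0,0,0]}
    - {"offset":[0.03,0,0],"angular":[0,0,0]}
    - {"offset":[0,0,0],"angular":[0,0,0]}

```text
time_s: 10.55
ee_pos: [0.5068, -0.2621, 0.0672]
orientation: [-3.141, 0.004, 0.073]
ft_force: [-14.3, -1.1, 11.6]
width: 0.0171
```

```bash
python3 - <<'E'
from h import *
from station import monitor,cams
import cv2
f=cams.grab_frame('top');f2=cams.grab_frame('side')
a=cv2.resize(f['image'][95:195,200:280,::-1],None,fx=4.8,fy=4.8);b=cv2.resize(f2['image'][170:250,215:325,::-1],None,fx=3.6,fy=3.6)
h=np.zeros((480,790,3),np.uint8);h[:,:384]=a;h[:288,390:786]=b;cv2.imwrite('pics/w5.png',h)
E
```

```text
(no output)
```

View pics/w5.png

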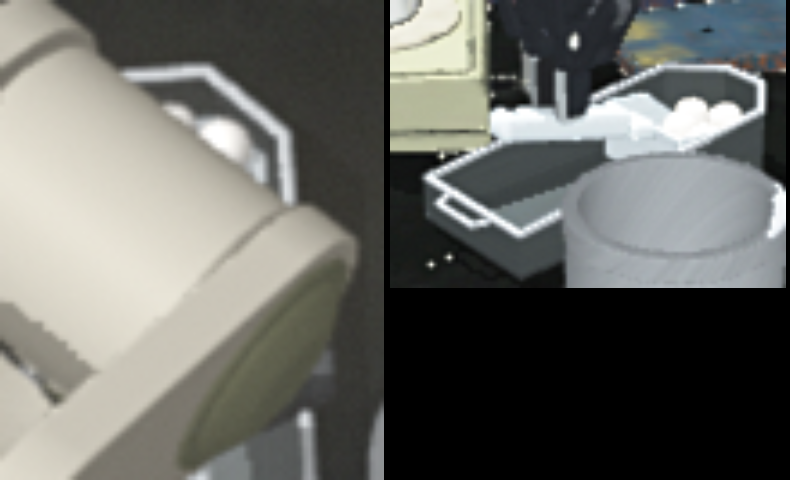

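Request:
move_arm:
  motion:
    - {"offset":[-0.055,0,0.046],"angular":[0,0.022,0]}
    - {"offset":[-0.055,0,0.046],"angular":[0,0.022,0]}
    - {"offset":[-0.055,0,0.046],"angular":[0,0.022,0]}
    - {"offset":[-0.055,0,0.046],"angular":[0,0.022,0]}
    - {"offset":[-0.055,0,0.046],"angular":[0,0.022,0]}
    - {"offset":[-0.055,0,0.046],"angular":[0,0.022,0]}
    - {"offset":[-0.055,0,0.046],"angular":[0,0.022,0]}
    - {"offset":[-0.055,0,0.046],"angular":[0,0.022,0]}
    - {"offset":[-0.055,0,0.046],"angular":[0,0.022,0]}
    - {"offset":[0,0,0],"angular":[0,0,0]}
    - {"offset":[0,0,0],"angular":[0,0,0]}

```text
time_s: 11.75
ee_pos: [0.4908, -0.263, 0.0475]
orientation: [-3.141, -0.31, 0.072]
ft_force: [-1.2, -0.1, -1.3]
width: 0.017
```

```bash
python3 - <<'E'
from h import *
from station import monitor,cams
import cv2
o=monitor.get_obs();print(o['ft_force'],o['torque'],o['joint_pos'])
f=cams.grab_frame('top')
print([(np.round(d['centre'],3).tolist(),round(d['conf'],2)) for d in cams.search_frame('ball_1',f)])
f2=cams.grab_frame('side');f3=cams.grab_frame('wrist')
print([(np.round(d['centre'],3).tolist(),round(d['conf'],2)) for d in cams.search_frame('ball_1',f2)])
a=cv2.resize(f['image'][95:195,200:280,::-1],None,fx=4,fy=4);b=cv2.resize(f2['image'][170:250,215:325,::-1],None,fx=3.6,fy=3.6)
h=np.zeros((600,720,3),np.uint8);h[:400,:320]=a;h[:288,322:718]=b;h[290:590,320:720]=cv2.resize(f3['image'][:,:,::-1],(400,300));cv2.imwrite('pics/w6.png',h)
E
```

```text
[-1.17098964 -0.0970549  -1.34064451] [0.02540691 0.59557349 0.08273326] [-0.81669388  0.49336232  1.80704388  0.38674499  0.67982681  0.39900313]
[([0.612, -0.252, 0.037], 0.6), ([0.602, -0.274, 0.036], 0.48), ([0.579, -0.243, 0.034], 0.41)]
[([0.605, -0.254, 0.034], 0.49)]
```

View pics/w6.png

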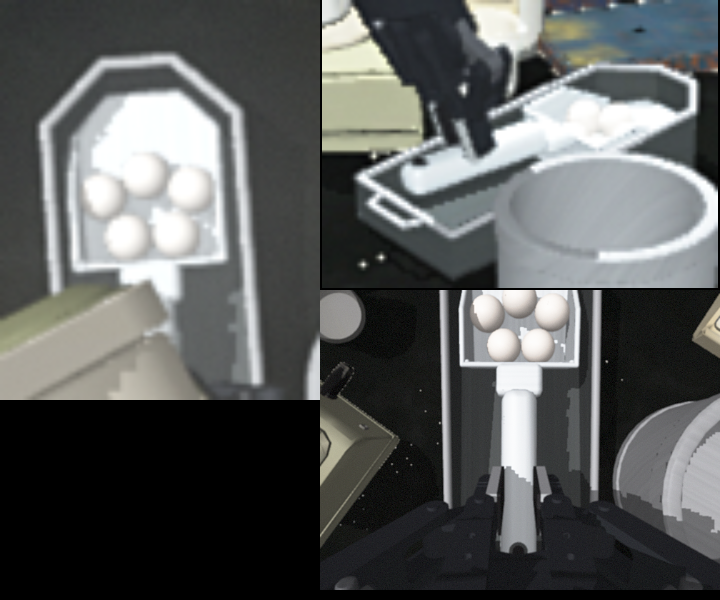

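```bash
cat >> h.py <<'E'
def lip_pose(lip,yaw,pitch_deg):
    R=Ro.from_euler('z',yaw)*Ro.from_euler('y',np.radians(pitch_deg))
    return np.array(lip)+R.apply([-.157,0,.0626]),R*Ro.from_euler('x',np.pi)
E
python3 - <<'E'
from h import *
from station import monitor
o=monitor.get_obs();P=np.array(o['ee_pos']);R=Ro.from_euler('xyz',o['orientation'])
print('lip now',P-(R*Ro.from_euler('x',-np.pi)).apply([-.157,0,.0626]))
rows(P+[0,0,.11],R,6)
y=.073;d=np.array([np.cos(y),np.sin(y),0])
L=np.array([.4846,-.4044,.0])-d*.015
p2,R2=lip_pose(L+[0,0,.14],y,-18)
rows(p2,R2,9,P+[0,0,.11],R)
E
```

```text
lip now [ 0.65920015 -0.25079592  0.03623393]
n 6 ang/row [0. 0. 0.] deg/row 0.0 mm/row 18.3
1 [ 0.14   0.    -0.436]
2 [ 0.14   0.    -0.436]
3 [ 0.14   0.    -0.436]
4 [ 0.14   0.    -0.436]
5 [ 0.14   0.    -0.436]
6 [ 0.14   0.    -0.436]
n 9 ang/row [ 0.      0.0002 -0.    ] deg/row 0.02 mm/row 27.2
1 [-0.536  0.39  -0.152]
2 [-0.536  0.39  -0.152]
3 [-0.536  0.39  -0.153]
4 [-0.536  0.39  -0.153]
5 [-0.535  0.39  -0.153]
6 [-0.535  0.39  -0.153]
7 [-0.535  0.39  -0.153]
8 [-0.535  0.39  -0.154]
9 [-0.535  0.39  -0.154]
```

Request:
move_arm:
  motion:
    - {"offset":[0.035,0,-0.11],"angular":[0,0,0]}
    - {"offset":[0.085,0,-0.26],"angular":[0,0,0]}
    - {"offset":[0.14,0,-0.436],"angular":[0,0,0]}
    - {"offset":[0.16,0,-0.5],"angular":[0,0,0]}
    - {"offset":[0.16,0,-0.5],"angular":[0,0,0]}
    - {"offset":[0.14,0,-0.436],"angular":[0,0,0]}
    - {"offset":[0.085,0,-0.26],"angular":[0,0,0]}
    - {"offset":[0.035,0,-0.11],"angular":[0,0,0]}
    - {"offset":[0,0,0],"angular":[0,0,0]}
    - {"offset":[0,0,0],"angular":[0,0,0]}
    - {"offset":[0,0,0],"angular":[0,0,0]}

```text
time_s: 13.1
ee_pos: [0.4905, -0.2629, 0.1566]
orientation: [-3.14, -0.31, 0.072]
ft_force: [0.0, -0.9, -2.6]
width: 0.0173
```

Request:
move_arm:
  motion:
    - {"offset":[-0.16,0.12,-0.045],"angular":[0,0,0]}
    - {"offset":[-0.32,0.235,-0.09],"angular":[0,0,0]}
    - {"offset":[-0.48,0.35,-0.135],"angular":[0,0,0]}
    - {"offset":[-0.535,0.39,-0.153],"angular":[0,0,0]}
    - {"offset":[-0.535,0.39,-0.153],"angular":[0,0,0]}
    - {"offset":[-0.535,0.39,-0.153],"angular":[0,0,0]}
    - {"offset":[-0.535,0.39,-0.153],"angular":[0,0,0]}
    - {"offset":[-0.535,0.39,-0.153],"angular":[0,0,0]}
    - {"offset":[-0.48,0.35,-0.135],"angular":[0,0,0]}
    - {"offset":[-0.375,0.27,-0.105],"angular":[0,0,0]}
    - {"offset":[-0.215,0.155,-0.06],"angular":[0,0,0]}
    - {"offset":[-0.105,0.08,-0.03],"angular":[0,0,0]}

```text
time_s: 14.3
ee_pos: [0.3008, -0.4183, 0.1504]
orientation: [-3.142, -0.311, 0.071]
ft_force: [0.1, 0.0, -3.8]
width: 0.0167
```

```bash
python3 - <<'E'
from h import *
from station import monitor,cams
import cv2
o=monitor.get_obs();P=np.array(o['ee_pos']);R=Ro.from_euler('xyz',o['orientation']);S=R*Ro.from_euler('x',-np.pi)
print(P,o['orientation'],'lip now',P-S.apply([-.157,0,.0626]),o['joint_pos'])
C=P-S.apply([-.112,0,.0626])
Pm=np.array([(-45,-38,40),(-45,38,40),(24,38,6),(24,-38,6),(45,-19,0),(45,19,0)])/1000
W=C+S.apply(Pm)
t=np.linspace(0,6.28,25);J=np.c_[.4846+.056*np.cos(t),-.4044+.056*np.sin(t),0*t+.074]
outs=[]
for n,(x0,x1,y0,y1) in(('top',(240,380,120,270)),('side',(200,360,140,290))):
    f=cams.grab_frame(n);c={'K':f['intrinsics'],'R':f['R'],'t':f['t']}
    im=cv2.resize(f['image'][y0:y1,x0:x1,::-1],None,fx=2.6,fy=2.6)
    for Q,col in((W,(0,0,255)),(J,(0,255,0))):
        for q in proj(c,Q): cv2.circle(im,(int((q[0]-x0)*2.6),int((q[1]-y0)*2.6)),2,col,-1)
    outs.append(im)
cv2.imwrite('pics/w7.png',np.hstack(outs))
E
```

```text
[ 0.30084413 -0.41829528  0.15040641] [-3.14155266 -0.31091236  0.07136373] lip now [ 0.46903841 -0.40626938  0.13883837] [-1.33402843  0.30745332  1.75794209  0.35497769  1.05155654 -0.00834653]
```

View pics/w7.png

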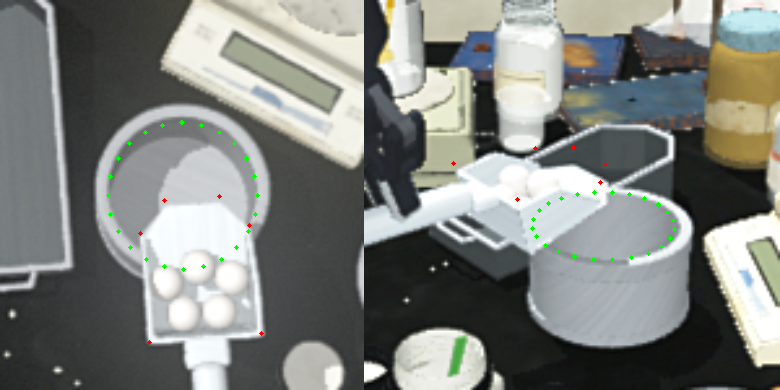

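```bash
cat >> h.py <<'E'
REL=np.array([.1516,0,-.0747])
def tilt(deg,dlip,n,ddeg_split=None):
    """rotate nose-down by deg about actual lip, moving lip by dlip (world)"""
    from station import monitor
    o=monitor.get_obs();P=np.array(o['ee_pos']);R=Ro.from_euler('xyz',o['orientation']);S=R*Ro.from_euler('x',-np.pi)
    lip=P+S.apply(REL);print('lip est',lip)
    for k in range(1,n+1):
        S2=S*Ro.from_euler('y',np.radians(deg)*k/n);P2=lip+np.array(dlip)*k/n-S2.apply(REL)
        Sp=S*Ro.from_euler('y',np.radians(deg)*(k-1)/n);Pp=lip+np.array(dlip)*(k-1)/n-Sp.apply(REL)
        print(k,np.round((Sp*Ro.from_euler('x',np.pi)).inv().apply(P2-Pp)/.04,3))
    print('ang y per row',-deg/n/90)
E
python3 - <<'E'
from h import *
tilt(10,[0,.005,-.034],8)
E
```

```text
lip est [ 0.46820158 -0.40584837  0.12577523]
1 [ 0.01  -0.016  0.019]
2 [ 0.012 -0.016  0.02 ]
3 [ 0.015 -0.016  0.021]
4 [ 0.017 -0.016  0.021]
5 [ 0.019 -0.016  0.022]
6 [ 0.021 -0.016  0.022]
7 [ 0.024 -0.016  0.022]
8 [ 0.026 -0.016  0.023]
ang y per row -0.013888888888888888
```

Request:
move_arm:
  motion:
    - {"offset":[0.01,-0.016,0.019],"angular":[0,-0.014,0]}
    - {"offset":[0.012,-0.016,0.02],"angular":[0,-0.014,0]}
    - {"offset":[0.015,-0.016,0.021],"angular":[0,-0.014,0]}
    - {"offset":[0.017,-0.016,0.021],"angular":[0,-0.014,0]}
    - {"offset":[0.019,-0.016,0.022],"angular":[0,-0.014,0]}
    - {"offset":[0.021,-0.016,0.022],"angular":[0,-0.014,0]}
    - {"offset":[0.024,-0.016,0.022],"angular":[0,-0.014,0]}
    - {"offset":[0.026,-0.016,0.023],"angular":[0,-0.014,0]}
    - {"offset":[0,0,0],"angular":[0,0,0]}
    - {"offset":[0,0,0],"angular":[0,0,0]}

```text
time_s: 15.4
ee_pos: [0.3085, -0.412, 0.1452]
orientation: [-3.141, -0.135, 0.073]
ft_force: [-0.1, 0.3, -3.4]
width: 0.0171
```

```bash
python3 - <<'E'
from h import *
from station import monitor,cams
import cv2
o=monitor.get_obs();print(o['ft_force'])
outs=[]
for n,(x0,x1,y0,y1) in(('top',(260,350,140,260)),('side',(215,335,150,280))):
    f=cams.grab_frame(n);np.savez(f'pics/{n}8.npz',K=f['intrinsics'],R=f['R'],t=f['t'])
    im=cv2.resize(f['image'][y0:y1,x0:x1,::-1],None,fx=3.7,fy=3.7)
    outs.append(np.pad(im,((0,490-im.shape[0]),(0,0),(0,0))))
cv2.imwrite('pics/w8.png',np.hstack(outs))
E
```

```text
[-0.05128593  0.25425937 -3.35976261]
```

View pics/w8.png

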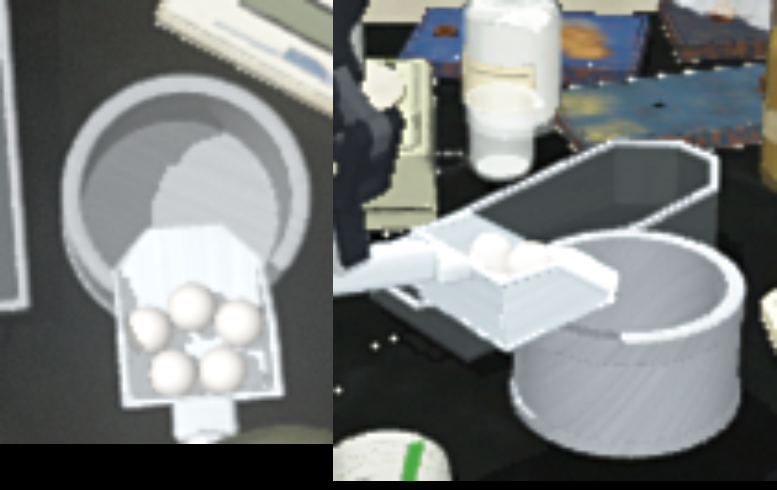

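```bash
python3 - <<'E'
from h import *
from station import monitor
o=monitor.get_obs();P=np.array(o['ee_pos'])
ct=np.load('pics/top8.npz');cs=np.load('pics/side8.npz')
T=np.array([(150,230),(225,226),(120,265),(265,262),(124,405),(283,395)])/3.7+[260,140]
M=np.array([(45,19,0),(45,-19,0),(26,38,4),(26,-38,4),(-45,38,40),(-45,-38,40)])/1e3
S=(np.array([(613,298),(507,347)])-[333,0])/3.7+[215,150]
N=np.array([(35,-28,0),(-45,-38,0)])/1e3
def res(v,two):
    R=Ro.from_euler('z',v[3])*Ro.from_euler('y',v[4])
    a=(proj(ct,R.apply(M)+v[:3])-T).ravel()
    return np.r_[a,(proj(cs,R.apply(N)+v[:3])-S).ravel()] if two else a
for two in(1,0):
    r=least_squares(res,[.42,-.41,.09,.07,0],args=(two,));v=r.x
    R=Ro.from_euler('z',v[3])*Ro.from_euler('y',v[4])
    print(v,'pitch',np.degrees(v[4]),'lip',v[:3]+R.apply([.045,0,0]),np.round(r.fun,1))
    print('lip rel tcp in cmd frame',(Ro.from_euler('xyz',o['orientation'])*Ro.from_euler('x',-np.pi)).inv().apply(v[:3]+R.apply([.045,0,0])-P))
tilt(8,[0.004,.002,-.004],8)
E
```

```text
[ 0.4234439  -0.40639762  0.08716511  0.04258744 -0.01116485] pitch -0.6396989875065339 lip [ 0.4684003  -0.40448188  0.08766752] [ 0.6  0.2  0.1  0.4 -0.7  0.7 -0.  -0.3  0.7 -1.1 -0.2 -0.4  0.1 -1.1
 -0.9  1.1]
lip rel tcp in cmd frame [ 0.15099119 -0.00394653 -0.07863637]
[ 0.42282138 -0.40583491  0.09275123  0.04081768 -0.03917916] pitch -2.24480033969687 lip [ 0.46774939 -0.40400003  0.09451384] [ 0.5 -0.1  0.1  0.1 -0.9  0.5  0.1 -0.4  0.4 -0.4 -0.2  0.4]
lip rel tcp in cmd frame [ 0.15130556 -0.00341834 -0.07176977]
lip est [ 0.46818765 -0.40054077  0.09165038]
1 [ 0.044 -0.005 -0.052]
2 [ 0.045 -0.005 -0.052]
3 [ 0.045 -0.005 -0.052]
4 [ 0.045 -0.005 -0.052]
5 [ 0.045 -0.005 -0.053]
6 [ 0.045 -0.005 -0.053]
7 [ 0.046 -0.005 -0.053]
8 [ 0.046 -0.005 -0.053]
ang y per row -0.011111111111111112
```

Request:
move_arm:
  motion:
    - {"offset":[0.044,0,-0.052],"angular":[0,-0.011,0]}
    - {"offset":[0.045,0,-0.052],"angular":[0,-0.011,0]}
    - {"offset":[0.045,0,-0.052],"angular":[0,-0.011,0]}
    - {"offset":[0.045,0,-0.052],"angular":[0,-0.011,0]}
    - {"offset":[0.045,0,-0.052],"angular":[0,-0.011,0]}
    - {"offset":[0.045,0,-0.052],"angular":[0,-0.011,0]}
    - {"offset":[0.045,0,-0.052],"angular":[0,-0.011,0]}
    - {"offset":[0.045,0,-0.052],"angular":[0,-0.011,0]}
    - {"offset":[0,0,0],"angular":[0,0,0]}
    - {"offset":[0,0,0],"angular":[0,0,0]}
    - {"offset":[0,0,0],"angular":[0,0,0]}
    - {"offset":[0,0,0],"angular":[0,0,0]}

```text
time_s: 16.7
ee_pos: [0.3213, -0.4111, 0.1628]
orientation: [-3.141, 0.003, 0.072]
ft_force: [0.6, -0.0, -3.3]
width: 0.0168
```

```bash
cat > b.py <<'E'
from h import *
from station import monitor,cams
import cv2
o=monitor.get_obs();print(o['time_s'],o['ft_force'],o['torque'])
f=cams.grab_frame('top')
print([(np.round(d['centre'],3).tolist(),round(d['conf'],2)) for d in cams.search_frame('ball_1',f)])
g=cv2.cvtColor(f['image'],cv2.COLOR_RGB2GRAY)
cv2.imwrite(f"pics/t{o['time_s']:.1f}.png",f['image'][:,:,::-1])
E
python3 b.py; python3 -c "
from h import *
tilt(18,[0,0,0],12)"
```

```text
16.7 [ 0.57663886 -0.00407528 -3.2673638 ] [-0.00395376  0.30237784 -0.02124556]
[([0.462, -0.399, 0.111], 0.48), ([0.431, -0.385, 0.118], 0.42), ([0.426, -0.608, 0.019], 0.33)]
lip est [ 0.47228088 -0.40025277  0.08768174]
1 [ 0.05   0.    -0.099]
2 [ 0.05   0.    -0.099]
3 [ 0.05   0.    -0.099]
4 [ 0.05   0.    -0.099]
5 [ 0.05  -0.    -0.099]
6 [ 0.05   0.    -0.099]
7 [ 0.05  -0.    -0.099]
8 [ 0.05  -0.    -0.099]
9 [ 0.05  -0.    -0.099]
10 [ 0.05  -0.    -0.099]
11 [ 0.05   0.    -0.099]
12 [ 0.05   0.    -0.099]
ang y per row -0.016666666666666666
```

Request:
move_arm:
  motion:
    - {"offset":[0.05,0,-0.099],"angular":[0,-0.0167,0]}
    - {"offset":[0.05,0,-0.099],"angular":[0,-0.0167,0]}
    - {"offset":[0.05,0,-0.099],"angular":[0,-0.0167,0]}
    - {"offset":[0.05,0,-0.099],"angular":[0,-0.0167,0]}
    - {"offset":[0.05,0,-0.099],"angular":[0,-0.0167,0]}
    - {"offset":[0.05,0,-0.099],"angular":[0,-0.0167,0]}
    - {"offset":[0.05,0,-0.099],"angular":[0,-0.0167,0]}
    - {"offset":[0.05,0,-0.099],"angular":[0,-0.0167,0]}
    - {"offset":[0.05,0,-0.099],"angular":[0,-0.0167,0]}
    - {"offset":[0.05,0,-0.099],"angular":[0,-0.0167,0]}
    - {"offset":[0.05,0,-0.099],"angular":[0,-0.0167,0]}
    - {"offset":[0.05,0,-0.099],"angular":[0,-0.0167,0]}

```text
time_s: 18.0
ee_pos: [0.3522, -0.4089, 0.2064]
orientation: [3.142, 0.32, 0.072]
ft_force: [-0.5, 0.6, -1.2]
width: 0.0169
```

Request:
move_arm:
  motion:
    - {"offset":[0,0,0],"angular":[0,0,0]}
    - {"offset":[0,0,0],"angular":[0,0,0]}
    - {"offset":[0,0,0],"angular":[0,0,0]}
    - {"offset":[0,0,0],"angular":[0,0,0]}
    - {"offset":[0,0,0],"angular":[0,0,0]}

```text
time_s: 18.5
ee_pos: [0.3518, -0.409, 0.2062]
orientation: [-3.142, 0.318, 0.072]
ft_force: [0.4, -0.2, -0.3]
width: 0.0167
```

```bash
python3 b.py
```

```text
18.5 [ 0.44217801 -0.22084656 -0.27375869] [-0.00525486 -0.12988251 -0.02470512]
[([0.499, -0.364, 0.034], 0.43)]
```

```bash
python3 - <<'E'
from h import *
from station import monitor
o=monitor.get_obs();P=np.array(o['ee_pos']);R=Ro.from_euler('xyz',o['orientation'])
rows(P+[-.02,0,.05],R,3)
R1=Ro.from_euler('z',.0729)*Ro.from_euler('y',np.radians(-6))*Ro.from_euler('x',np.pi)
p1=np.array([.30,-.40,.20]);rows(p1,R1,6,P+[-.02,0,.05],R)
E
```

```text
n 3 ang/row [0. 0. 0.] deg/row 0.0 mm/row 18.0
1 [-0.288 -0.012 -0.344]
2 [-0.288 -0.012 -0.344]
3 [-0.288 -0.012 -0.344]
n 6 ang/row [-0.      0.0448 -0.0001] deg/row 4.04 mm/row 10.9
1 [-0.05  -0.047  0.263]
2 [-0.068 -0.047  0.259]
3 [-0.086 -0.047  0.253]
4 [-0.104 -0.047  0.247]
5 [-0.121 -0.047  0.239]
6 [-0.138 -0.047  0.23 ]
```

Request:
move_arm:
  motion:
    - {"offset":[-0.288,-0.012,-0.344],"angular":[0,0,0]}
    - {"offset":[-0.288,-0.012,-0.344],"angular":[0,0,0]}
    - {"offset":[-0.288,-0.012,-0.344],"angular":[0,0,0]}
    - {"offset":[-0.05,-0.047,0.263],"angular":[0,0.0448,0]}
    - {"offset":[-0.068,-0.047,0.26],"angular":[0,0.0448,0]}
    - {"offset":[-0.086,-0.047,0.253],"angular":[0,0.0448,0]}
    - {"offset":[-0.104,-0.047,0.247],"angular":[0,0.0448,0]}
    - {"offset":[-0.12,-0.047,0.24],"angular":[0,0.0448,0]}
    - {"offset":[-0.138,-0.047,0.23],"angular":[0,0.0448,0]}
    - {"offset":[0,0,0],"angular":[0,0,0]}

```text
time_s: 19.6
ee_pos: [0.2984, -0.3999, 0.2004]
orientation: [-3.141, -0.104, 0.07]
ft_force: [0.1, 0.4, -1.4]
width: 0.0171
```

```bash
python3 - <<'E'
from h import *
R1=Ro.from_euler('z',1.2245)*Ro.from_euler('y',np.radians(-6))*Ro.from_euler('x',np.pi)
rows([.3115,-.3366,.15],R1,11)
E
```

```text
n 11 ang/row [ 0.007   0.     -0.0664] deg/row 6.01 mm/row 7.5
1 [ 0.028 -0.141  0.118]
2 [ 0.042 -0.136  0.12 ]
3 [ 0.056 -0.13   0.121]
4 [ 0.069 -0.122  0.122]
5 [ 0.082 -0.113  0.124]
6 [ 0.093 -0.102  0.125]
7 [ 0.103 -0.091  0.126]
8 [ 0.112 -0.078  0.127]
9 [ 0.119 -0.065  0.128]
10 [ 0.125 -0.051  0.128]
11 [ 0.13  -0.036  0.129]
```

Request:
move_arm:
  motion:
    - {"offset":[0.028,-0.14,0.118],"angular":[0.007,0,-0.0664]}
    - {"offset":[0.042,-0.136,0.12],"angular":[0.007,0,-0.0664]}
    - {"offset":[0.056,-0.13,0.121],"angular":[0.007,0,-0.0664]}
    - {"offset":[0.069,-0.122,0.122],"angular":[0.007,0,-0.0664]}
    - {"offset":[0.082,-0.113,0.124],"angular":[0.007,0,-0.0664]}
    - {"offset":[0.093,-0.102,0.125],"angular":[0.007,0,-0.0664]}
    - {"offset":[0.103,-0.091,0.126],"angular":[0.007,0,-0.0664]}
    - {"offset":[0.112,-0.078,0.127],"angular":[0.007,0,-0.0664]}
    - {"offset":[0.119,-0.065,0.128],"angular":[0.007,0,-0.0664]}
    - {"offset":[0.125,-0.05,0.128],"angular":[0.007,0,-0.0664]}
    - {"offset":[0.13,-0.036,0.129],"angular":[0.007,0,-0.0664]}
    - {"offset":[0,0,0],"angular":[0,0,0]}

```text
time_s: 20.8
ee_pos: [0.3137, -0.3367, 0.1503]
orientation: [-3.14, -0.103, 1.228]
ft_force: [-0.0, 1.1, -1.5]
width: 0.0168
```

```bash
python3 - <<'E'
from h import *
from station import monitor,cams
import cv2
f=cams.grab_frame('top');cv2.imwrite('pics/t9.png',f['image'][:,:,::-1])
print([(np.round(d['centre'],3).tolist(),round(d['conf'],2)) for d in cams.search_frame('ball_1',f)])
a=cv2.resize(f['image'][140:250,180:360,::-1],None,fx=4.4,fy=4.4)
f2=cams.grab_frame('side');cv2.imwrite('pics/s9.png',f2['image'][:,:,::-1])
print([(np.round(d['centre'],3).tolist(),round(d['conf'],2)) for d in cams.search_frame('ball_1',f2)])
# blobs in jar
g=cv2.cvtColor(f['image'][155:240,270:350].copy(),cv2.COLOR_RGB2GRAY);g=cv2.resize(g,None,fx=4,fy=4)
c=cv2.HoughCircles(cv2.medianBlur(g,5),cv2.HOUGH_GRADIENT,1,20,param1=80,param2=14,minRadius=20,maxRadius=32)
print(None if c is None else np.round(c[0]/4+[270,155,0],1))
R1=Ro.from_euler('z',1.2245)*Ro.from_euler('y',np.radians(-6))*Ro.from_euler('x',np.pi)
rows([.3115,-.3366,.068],R1,5)
E
```

```text
[([0.502, -0.364, 0.032], 0.7), ([0.492, -0.419, 0.032], 0.6), ([0.513, -0.437, 0.032], 0.59), ([0.499, -0.385, 0.03], 0.43)]
[([0.496, -0.372, 0.032], 0.53)]
[[325.1 186.1   5.7]
 [301.6 192.1   5.4]
 [309.6 179.4   6.4]
 [315.9 194.9   5.1]]
n 5 ang/row [-0.      0.0002 -0.    ] deg/row 0.01 mm/row 16.4
1 [-0.042 -0.01   0.409]
2 [-0.043 -0.01   0.409]
3 [-0.043 -0.01   0.409]
4 [-0.043 -0.01   0.409]
5 [-0.043 -0.01   0.409]
```

Request:
move_arm:
  motion:
    - {"offset":[-0.043,-0.01,0.409],"angular":[0,0,0]}
    - {"offset":[-0.043,-0.01,0.409],"angular":[0,0,0]}
    - {"offset":[-0.043,-0.01,0.409],"angular":[0,0,0]}
    - {"offset":[-0.04,-0.01,0.38],"angular":[0,0,0]}
    - {"offset":[-0.02,0,0.2],"angular":[0,0,0]}
    - {"offset":[0,0,0.1],"angular":[0,0,0]}
    - {"offset":[0,0,0.05],"angular":[0,0,0]}
    - {"offset":[0,0,0],"angular":[0,0,0]}
    - {"offset":[0,0,0],"angular":[0,0,0]}

```text
time_s: 21.9
ee_pos: [0.312, -0.3358, 0.0713]
orientation: [3.142, -0.104, 1.226]
ft_force: [-1.0, -0.8, -1.4]
width: 0.017
```

Request:
move_arm:
  motion:
    - {"offset":[0,0,0.04],"angular":[0,0,0]}
    - {"offset":[0,0,0],"angular":[0,0,0]}
    - {"offset":[0,0,0],"angular":[0,0,0]}

```text
time_s: 22.2
ee_pos: [0.312, -0.3353, 0.0693]
orientation: [-3.141, -0.105, 1.226]
ft_force: [-0.7, -0.4, -1.3]
width: 0.0169
```

Request:
move_arm:
  motion:
    - {"offset":[0,0,0.05],"angular":[0,0,0]}
    - {"offset":[0,0,0.05],"angular":[0,0,0]}
    - {"offset":[0,0,0],"angular":[0,0,0]}
    - {"offset":[0,0,0],"angular":[0,0,0]}

```text
time_s: 22.6
ee_pos: [0.3121, -0.3349, 0.0652]
orientation: [-3.141, -0.105, 1.226]
ft_force: [0.3, -1.5, -2.0]
width: 0.017
```

Request:
move_arm:
  motion:
    - {"offset":[0,0,0.03],"angular":[0,0,0]}
    - {"offset":[0,0,0.03],"angular":[0,0,0]}
    - {"offset":[0,0,0],"angular":[0,0,0]}
    - {"offset":[0,0,0],"angular":[0,0,0]}

```text
time_s: 23.0
ee_pos: [0.3121, -0.3347, 0.0628]
orientation: [-3.141, -0.105, 1.226]
ft_force: [-0.3, -0.7, -1.1]
width: 0.0169
```

Request:
move_arm:
  motion:
    - {"offset":[0,0,0.03],"angular":[0,0,0]}
    - {"offset":[0,0,0.02],"angular":[0,0,0]}
    - {"offset":[0,0,0],"angular":[0,0,0]}
    - {"offset":[0,0,0],"angular":[0,0,0]}

```text
time_s: 23.4
ee_pos: [0.3122, -0.3345, 0.0608]
orientation: [-3.141, -0.105, 1.226]
ft_force: [0.1, -1.2, -2.0]
width: 0.0171
```

Request:
move_arm:
  motion:
    - {"offset":[0,0,0.02],"angular":[0,0,0]}
    - {"offset":[0,0,0.01],"angular":[0,0,0]}
    - {"offset":[0,0,0],"angular":[0,0,0]}
    - {"offset":[0,0,0],"angular":[0,0,0]}

```text
time_s: 23.8
ee_pos: [0.3123, -0.3344, 0.0597]
orientation: [-3.141, -0.105, 1.226]
ft_force: [0.2, -0.2, -1.4]
width: 0.0171
```

Request:
move_arm:
  motion:
    - {"offset":[0,0,0.03],"angular":[0,0,0]}
    - {"offset":[0,0,0.02],"angular":[0,0,0]}
    - {"offset":[0,0,0],"angular":[0,0,0]}
    - {"offset":[0,0,0],"angular":[0,0,0]}

```text
time_s: 24.2
ee_pos: [0.3124, -0.3342, 0.0577]
orientation: [-3.141, -0.105, 1.226]
ft_force: [0.3, -0.1, -2.2]
width: 0.0168
```

Request:
move_arm:
  motion:
    - {"offset":[0,0,0.02],"angular":[0,0,0]}
    - {"offset":[0,0,0.01],"angular":[0,0,0]}
    - {"offset":[0,0,0],"angular":[0,0,0]}
    - {"offset":[0,0,0],"angular":[0,0,0]}

```text
time_s: 24.6
ee_pos: [0.3124, -0.3343, 0.0566]
orientation: [-3.141, -0.104, 1.226]
ft_force: [-0.2, -1.6, 0.4]
width: 0.0169
```

Request:
move_arm:
  motion:
    - {"offset":[0,0,0],"angular":[0,0,0]}
    - {"offset":[0,0,0],"angular":[0,0,0]}
    - {"offset":[0,0,0],"angular":[0,0,0]}
    - {"offset":[0,0,0],"angular":[0,0,0]}
    - {"offset":[0,0,0],"angular":[0,0,0]}
    - {"offset":[0,0,0],"angular":[0,0,0]}
    - {"offset":[0,0,0],"angular":[0,0,0]}
    - {"offset":[0,0,0],"angular":[0,0,0]}
  fingers: 0

```text
time_s: 25.4
ee_pos: [0.3124, -0.3341, 0.0565]
orientation: [-3.141, -0.105, 1.226]
ft_force: [0.6, -0.8, -0.2]
width: 0.0854
```

Request:
move_arm:
  motion:
    - {"offset":[0,0,-0.2],"angular":[0,0,0]}
    - {"offset":[0,0,-0.5],"angular":[0,0,0]}
    - {"offset":[0,0,-0.7],"angular":[0,0,0]}
    - {"offset":[0,0,-0.7],"angular":[0,0,0]}
    - {"offset":[0,0,-0.7],"angular":[0,0,0]}
    - {"offset":[0,0,-0.7],"angular":[0,0,0]}
    - {"offset":[0,0,0],"angular":[0,0,0]}
    - {"offset":[0,0,0],"angular":[0,0,0]}

```text
time_s: 26.2
ee_pos: [0.3075, -0.3479, 0.1961]
orientation: [-3.142, -0.104, 1.226]
ft_force: [0.6, 0.6, -0.5]
width: 0.0855
```

```bash
python3 - <<'E'
from h import *
from station import monitor,cams
import cv2
f=cams.grab_frame('top');f2=cams.grab_frame('side');f3=cams.grab_frame('wrist')
print([(np.round(d['centre'],3).tolist(),round(d['conf'],2)) for d in cams.search_frame('ball_1',f)])
for k in('jar_mouth','jar_lid','beaker_small','screw_cap','scoop'):print(k,[np.round(d['centre'],3).tolist() for d in cams.search_frame(k,f)[:1]])
h=np.zeros((590,800,3),np.uint8)
h[:340,:320]=cv2.resize(f['image'][155:240,270:350,::-1],None,fx=4,fy=4)
h[:300,324:796]=cv2.resize(f['image'][235:310,190:308,::-1],None,fx=4,fy=4)
h[342:590,:316]=cv2.resize(f2['image'][210:272,259:338,::-1],None,fx=4,fy=4)
h[302:590,324:644]=cv2.resize(f2['image'][210:282,160:240,::-1],None,fx=4,fy=4)
h[302:414,648:796]=cv2.resize(f3['image'][:,:,::-1],(148,112))
cv2.imwrite('pics/w12.png',h)
E
```

```text
[([0.503, -0.366, 0.034], 0.48), ([0.499, -0.385, 0.031], 0.47), ([0.508, -0.437, 0.035], 0.47), ([0.531, -0.399, 0.029], 0.47)]
jar_mouth []
jar_lid [[0.43, -0.609, 0.017]]
beaker_small [[0.612, -0.102, 0.032]]
screw_cap [[0.355, -0.51, 0.006]]
scoop [[0.363, -0.22, 0.006]]
```

View pics/w12.png

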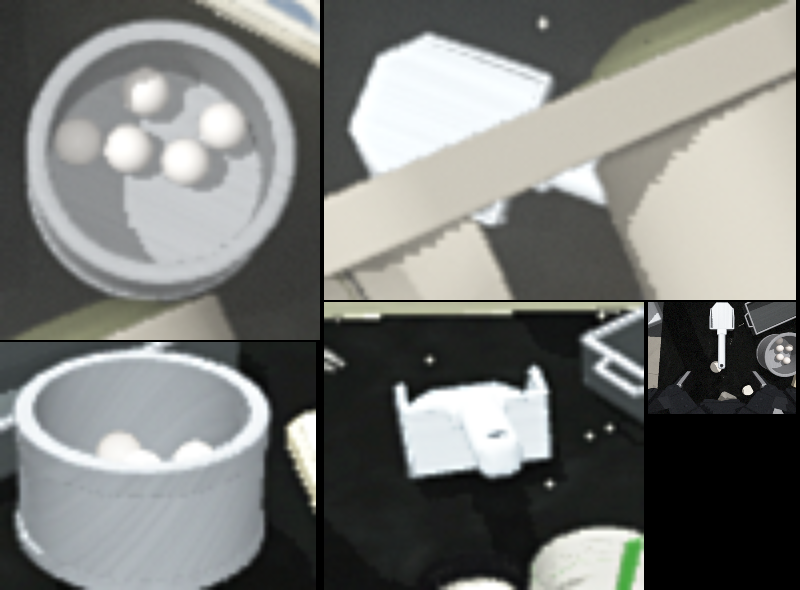

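```bash
python3 -c "
from station import workorder
print(workorder.finish_job())"
```

```text
the job is handed in; nothing more can be done
None
```

All five grinding balls are in the jar, and the scoop is flat on the worktop near its starting place. I handed the job in about 26 s into the 64 s allowed. The system gives no verdict on hand-in.

**What I did:** I took the scoop by its handle and pushed it along the tray floor into the nose. I tilted it back with all five balls aboard, carried it over the jar, and let them roll in from about 15 mm above the rim. Then I laid the scoop down, released it and backed the arm off.

**Last checks:**
- **Balls:** The final picture shows five balls at the bottom of the jar. The trained network found only four; it missed the one in shadow, which shows in the picture.
- **Jar:** It looks upright and in place. The network did not find the jar mouth in the last picture, so I have no final measurement of its position.
- **Bystanders:** The lid, beaker and cap read within about 4 mm of their starting positions.
- **Scoop:** It looks flat and released in the side view.

**What disagreed:**
- **Pitch slip:** The scoop slipped about 6 degrees nose-down in the grip, probably while scooping. I saw it in the pictures and corrected for it when pouring and laying the scoop down.
- **Finger opening:** It read 17 mm on the 22 mm handle, but the hold was secure.

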